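# Draw the bath brush out through the gap in the crate

## Robot

A 6-joint arm with a two-finger parallel gripper is mounted at the origin on the work surface. World frame = base frame: x ahead of the robot, y to its left, z up, the work surface at z = 0. Lengths are in m, angles in degrees, forces in N, time in s.
With the tool pointing down it reaches from about 0.25 to 0.85 m from the base axis. Payload 12.5 kg.
Tool frame: the origin (TCP) lies between the finger pads; the fingertips stand 19 mm ahead of it and the grasp point (between the pads) is the TCP; z points along the fingers, y is the direction in which the jaws open and shut (so a half turn about z gives the same grasp; the last joint's range is limited). The gripper opens to 93 mm and grips with 3 to 60 N. Pads are 15 mm wide; open, the fingers measure 128 mm over their backs; the gripper's body (75 mm by 188 mm) begins 65 mm behind the grasp point.
Start: joints at [60.756, 20.094, 94.641, -0, 65.266, -4.847], TCP at [0.227, 0.501, 0.238] pointing down, gripper open.
Joint ranges: [-157.81, 157.81], [-45, 120.19], [0.68, 151.7], [-89.99, 269.99], [4.06, 180], [-164.3, 164.3]. Speed limits (degrees/s): [127.2, 127.2, 159.86, 180, 180, 180].

## Interface

Orientations are given as a 3x3 rotation matrix whose columns are the frame's x, y, z axes.
In Python, from workcell import sensors, vision, r, nets gives the robot as it stands.
- The arm moves only by the tool jog_arm, never from a script. Its argument "rows" is a list of rows, each an object with "delta_pos": the shift along the tool's x, y, z scaled (see below), a list of three; "twist": the turn, a rotation vector about the tool's x, y, z scaled (see below), a list of three. In form: [{"delta_pos": [x, y, z], "twist": [rx, ry, rz]}, ...]. A call has 1 to 12 rows; each row shifts and turns the commanded pose from where the row before left it, along the tool's axes as they then stand; what a row does not reach is not made up. The controller multiplies each number of a shift by 50 mm and each number of a turn by 6 degrees. A row lasts 1/10 s, in which the tool goes at most 50 mm and 8.59 degrees, less where a joint would pass 70% of its speed; a pose out of reach is approached as far as the arm can. A call with a number of a shift or a turn outside -1 to 1 is refused whole. A call with a gripper value outside its range is refused whole. "hand" is the closure, from -1 (fully open) to 1 (shut), so that 0 is half open, set as the call begins (left out, the last holds). The fingers move at their own pace and stop on an object; the grip force is fixed at half the most. Time passes only in rows, so rows that do not move let the fingers close. It gives the time, the measured TCP pose, the force and the opening at its end, in the units of the state.
- sensors.observe(): the state, without advancing time (a new reading comes with each control period).
- vision.capture(name): name is "scene" or "side" or "wrist"; returns a dict with "color" (420x560x3 uint8, blue, green, red), "fx", "fy", "cx", "cy" (pixels), "k1" (the pictures are not rectified: a ray, as slopes to the right and down, at radius r is drawn at 1 + k1 r^2 times it, then the intrinsics apply), "extrinsics" (4x4, takes a point from world to camera coordinates); the wrist camera has in their place "hand_eye" (4x4, takes a point from camera to tool coordinates, whose origin is the TCP and whose axes are the flange's). Camera axes: x right, y down, z forward; pixel columns grow to the right and rows downward; lengths in m; the calibration is good to about 2 mm. A picture is of the moment at which its call begins: read the wrist's pose just before it. There is no depth.
- r.sign_off(): hands the job in, once; it reports no verdict.
Trained networks look in a picture, given as the dict that the camera call returned (one of the last four; its "shot" number tells which), for a name from the list of things; names that differ only in an ending like _2 or _b are one class to them, and where a whole thing is asked for, a point or a joint stands for the part that bears it (a point fixed in the world has none). Each returns a list of dicts, best first, with "score" (0 to 1); they miss things now and then, are a little off and sometimes report something else, mostly with a low value. They report only what shows in the picture. A call takes as long as a camera call. They do not tell look-alikes from the thing itself.
- nets.cut_out(picture, thing): "pixels" (420x560 bool, what is visible of it) and "xy" ([column, row] in pixels, amid what is visible of it).
- nets.landmark_of(picture, thing): "xy" ([column, row] in pixels: a listed point, or the origin of a listed thing).
The state is a dict: "time_s": time; "joint_pos": joint angles; "qd": joint speeds; "tau": joint torques, N m; "ee_pos": TCP position; "ee_rot": TCP orientation; "ft_force": force on the tool from outside, world axes, zero at the start; "moment": the same for the moment, N m; "opening": finger opening in m.
Only numpy, scipy, OpenCV 4.12 (cv2) and the standard library are available. Lean on these libraries where they do the work, as an engineer would, in place of code of your own. Each camera call takes 0.05 s, during which the arm holds its last target.

## Task

The long wooden bath brush has slid under the top boards of the crate and is longer than the gap where boards are missing. Reach in through the gap, tilt the brush and draw it out end first without forcing it against the boards, and finish still gripping it, held still in the air over the crate with every part of it at least 5 cm above the crate's top boards and touching nothing but the gripper. Leave the soap bowl and comb on the crate, and everything on the counter, where they are.

Things in the scene. Friction and masses are not known exactly. Their poses are not given: they have to be found in the camera images.
- crate: fixed wooden crate turned on its side, 255 (x) by 474 (y) by 185 mm high; origin at the centre of its underside, z up, y along its length, x towards its open mouth (away from the robot), turned by some yaw. Under its top is a 65 mm high space holding the brush, roofed at both ends by 8 mm boards (underside 177, top 185 mm above the origin); between them is the gap.
- inner_board (a point): centre of the top face of the board that the brush lies on, straight under the gap, 112 mm above the crate's origin. The space over it is 65 mm high, 450 mm long (crate y) and 235 mm deep (crate x), closed at both ends and towards the robot, with a 45 mm high lip along the crate's mouth.
- gap (a point): centre of the gap in the crate's top, level with the top face of the boards (185 mm above the crate's origin), axes as the crate's. The gap is a rectangle 200 mm long (crate y) by 215 mm (crate x).
- brush_mid (a point): point midway along the wooden bath brush, 10 mm above its flat back, half-way up its handle. Brush 300 mm long along its y (+y to the head), lying on its back, bristles up (z up), roughly along the crate's y. Handle 22 mm wide, 20 mm high, from 150 mm on the tail side to 75 mm on the head side of here; head 50 mm wide, 90 mm long, 26 mm high with bristles.
- brush_head_end (a point): the head end of the brush, 150 mm from its middle point along its +y, 10 mm above its flat back
- brush_tail_end (a point): the free end of the brush's handle, 150 mm from its middle point along its -y, 10 mm above its flat back
- brush: the whole brush; origin under its middle, on its flat back (10 mm below brush_mid), axes as brush_mid. Nominal mass 150 g; it balances about 25 mm from its middle towards the head.
- bowl_mid (a point): centre of the red ceramic soap bowl, 90 mm across and 42 mm high, loose on the crate's top boards at one end of the gap (either end)
- comb_mid (a point): centre of the wide black plastic comb, 150 mm long (its x), 45 mm wide, 8 mm thick, lying loose on the crate's top boards at the other end of the gap
- lota_mid (a point): centre of the copper-toned lota (round pot) on the counter, 112 mm across, 112 mm high, loose
- mug_mid (a point): centre of the steel mug on the counter, 84 mm across, 95 mm high, loose
- shampoo_mid (a point): centre of the white bottle on the counter, 60 mm across, 170 mm high, loose
- pumice_mid (a point): centre of the round grey pumice stone on the counter, 76 mm across, 28 mm high, loose
There are look-alikes about, which are no part of the job. There is more than one size of the part that bears comb_mid; the job needs the middle-sized.

How it is judged (in metres and radians):
On the way:
1. the brush stands slantwise through the gap: one end at least 30 mm above the crate's top, the other still under the level of the boards (((z of brush_head_end in the frame of crate above 0.215 m and z of brush_tail_end in the frame of crate below 0.175 m) or (z of brush_tail_end in the frame of crate above 0.215 m and z of brush_head_end in the frame of crate below 0.175 m))), for 0.1 s.
At the end, for the whole second after the job is handed in: The brush is gripped (over 1 N) and still (0.03 m/s, 0.2 rad/s), both ends over 45 mm above the crate's top boards, its middle within 220 mm of the gap's centre seen from above, touching only the gripper; bowl, comb, lota, mug, bottle and pumice upright within 20 mm of their starts (z of each of brush_head_end, brush_tail_end in the frame of crate above 0.23 m and height (world z) of each of brush_head_end, brush_tail_end above 0.23 m and contact force between brush and the fingers above 1 N and contact force between brush and crate below 0.05 N and contact force between brush and bowl below 0.05 N and contact force between brush and comb below 0.05 N and contact force between brush and lota below 0.05 N and contact force between brush and mug below 0.05 N and contact force between brush and shampoo below 0.05 N and contact force between brush and pumice below 0.05 N and horizontal distance between brush_mid and gap below 0.22 m and linear speed of brush below 0.03 m/s and angular speed of brush below 0.2 rad/s and distance of each of bowl_mid, comb_mid, lota_mid, mug_mid, shampoo_mid, pumice_mid from where it was at the start of the episode below 0.02 m and angle between each of bowl_mid, comb_mid, lota_mid, mug_mid, shampoo_mid, pumice_mid's own z axis and vertical below 0.15 rad); the arm keeps its last pose, push and grip.
It fails at once if a bystander is pushed more than 30 mm or tipped over (distance of any of bowl_mid, comb_mid, lota_mid, mug_mid, shampoo_mid, pumice_mid from where it was at the start of the episode above 0.03 m or angle between any of bowl_mid, comb_mid, lota_mid, mug_mid, shampoo_mid, pumice_mid's own z axis and vertical above 0.6 rad).
It fails at once if the brush is forced against the crate (over 60 N) (contact force between brush and crate above 60 N).
It also fails if it takes over 43 s, if anything falls off the work surface, if the arm or the gripper's body presses on something with over 40 N, if the wrist force passes 120 N, or if a joint passes its speed limit or range.

## Working session

There is one attempt and no reset: what is moved stays moved. The work goes in short steps, Python scripts to look and compute and a tool call to move; the robot and the scene stay as the last step left them, time stands still between calls to the robot, and variables do not carry over. Pictures are saved under pics/ and viewed, and the job is handed in when it is done.

Besides the shell and the picture viewer there is one more tool, called after "Emit:" as name([rows], argument=value, ...), one row to a line, values as JSON. jog_arm: Moves the arm, as the interface text tells. Its arguments: {"type":"object","properties":{"rows":{"type":"array","items":{"type":"object","properties":{"delta_pos":{"type":"array","items":{"type":"number"}},"twist":{"type":"array","items":{"type":"number"}}}}},"hand":{"type":"number"}},"required":["rows"]}

```bash
mkdir -p pics; ls; cat > h.py <<'E'
import numpy as np, cv2
from workcell import sensors, vision, r, nets
E
python3 - <<'E'
from h import *
s=sensors.observe(); print(s)
for n in ["scene","side","wrist"]:
    p=vision.capture(n); cv2.imwrite(f"pics/{n}0.png",p["color"])
    print(n,{k:v for k,v in p.items() if k!="color"})
    for t in ["crate","gap","inner_board","brush","brush_mid","brush_head_end","brush_tail_end","bowl_mid","comb_mid","lota_mid","mug_mid","shampoo_mid","pumice_mid"]:
        print(t,[(np.round(d["xy"]),round(d["score"],2)) for d in nets.landmark_of(p,t)])
E
```

```text
pics
{'time_s': 0.0, 'joint_pos': array([ 6.07553967e+01,  2.01217837e+01,  9.46773471e+01,  8.40511288e-04,
        6.52651544e+01, -4.84748512e+00]), 'qd': array([-0.03028812,  0.07382806, -0.05287268,  0.07076119, -0.05948369,
        0.04147585]), 'tau': array([-1.23871410e-03, -4.97320998e+01, -2.85260439e+01,  6.99050655e-02,
        2.56965752e-02, -1.39730405e-04]), 'ee_pos': array([0.2269995 , 0.50061514, 0.23712319]), 'ee_rot': array([[-9.10701869e-01,  4.13063908e-01, -5.59759954e-04],
       [ 4.13064273e-01,  9.10701356e-01, -9.72471441e-04],
       [ 1.08081295e-04, -1.11684840e-03, -9.99999370e-01]]), 'ft_force': array([-0.22337228, -0.37811794,  0.21084415]), 'moment': array([ 0.01880436, -0.00491159, -0.00546461]), 'opening': 0.09314565719495956}
scene {'fx': 412.00306327455024, 'fy': 412.00306327455024, 'cx': 272.89824723598036, 'cy': 212.7336049284167, 'k1': -0.06944226579072313, 'extrinsics': array([[-6.94713186e-01,  7.19286859e-01,  5.19141741e-05,
         3.90788680e-01],
       [ 5.07189132e-01,  4.89912728e-01, -7.09044923e-01,
        -1.67131754e-01],
    
[... 1892 characters left out ...]
.15)]
wrist {'fx': 349.25880479625704, 'fy': 349.25880479625704, 'cx': 282.30844461864615, 'cy': 212.7492815320345, 'k1': -0.08726847099391388, 'hand_eye': array([[-1.38736601e-03, -9.56812956e-01, -2.90700950e-01,
         8.05485637e-02],
       [ 9.99997561e-01, -8.27807991e-04, -2.04782688e-03,
         5.68202938e-04],
       [ 1.71874272e-03, -2.90703082e-01,  9.56811771e-01,
        -1.46684040e-01],
       [ 0.00000000e+00,  0.00000000e+00,  0.00000000e+00,
         1.00000000e+00]]), 'shot': 3}
crate []
gap []
inner_board []
brush []
brush_mid []
brush_head_end []
brush_tail_end []
bowl_mid []
comb_mid []
lota_mid []
mug_mid [(array([335., 367.]), 0.57)]
shampoo_mid []
pumice_mid []
```

View pics/scene0.png

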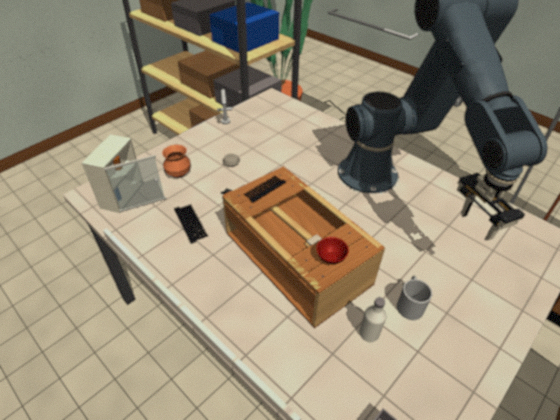

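View pics/side0.png

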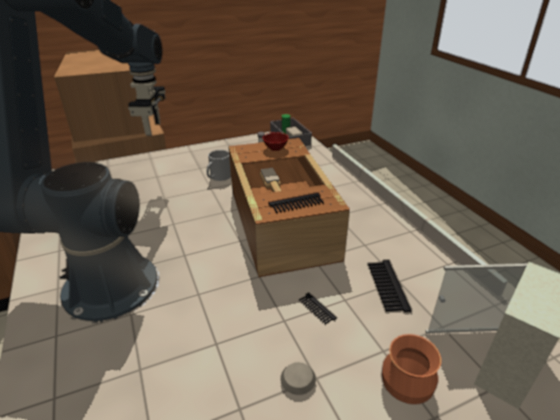

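```bash
cat >> h.py <<'E'
from scipy.optimize import least_squares
def proj(cam,P,T=None):
    P=np.atleast_2d(P); E=cam["extrinsics"] if T is None else T
    c=P@E[:3,:3].T+E[:3,3]; a=c[:,:2]/c[:,2:]; rr=(a**2).sum(1,keepdims=True)
    a=a*(1+cam["k1"]*rr); return a*[cam["fx"],cam["fy"]]+[cam["cx"],cam["cy"]]
def world2wrist(cam,s):
    T=np.eye(4); T[:3,:3]=s["ee_rot"]; T[:3,3]=s["ee_pos"]; return np.linalg.inv(T@cam["hand_eye"])
def onplane(cam,xy,z,T=None):
    f=lambda p: (proj(cam,[[p[0],p[1],z]],T)-xy).ravel()
    return least_squares(f,[.45,.1]).x
E
python3 - <<'E'
from h import *
A=vision.capture("scene");B=vision.capture("side")
# tri pairs
def tri(a,b): 
    q=least_squares(lambda p:np.r_[(proj(A,p)-a).ravel(),(proj(B,p)-b).ravel()],[.5,.1,.15]); return q.x.round(4),np.abs(q.fun).max().round(1)
for n,a,b in [("gap",(299,220),(284,173)),("inner",(299,234),(279,188)),("mid",(297,230),(279,191)),("bowl",(332,254),(276,140)),("comb",(264,187),(295,202)),("mug",(413,299),(217,164)),("lota",(178,163),(410,372)),("pum",(235,161),(298,374))]:
    print(n,tri(a,b))
E
```

```text
gap (array([0.5479, 0.0896, 0.1844]), np.float64(1.6))
inner (array([0.5416, 0.0968, 0.1255]), np.float64(0.7))
mid (array([0.534 , 0.0807, 0.1256]), np.float64(0.5))
bowl (array([0.5983, 0.2593, 0.2128]), np.float64(0.1))
comb (array([ 0.5106, -0.0869,  0.19  ]), np.float64(0.9))
mug (array([0.4439, 0.471 , 0.0484]), np.float64(1.8))
lota (array([ 0.546 , -0.5627,  0.0516]), np.float64(1.8))
pum (array([ 0.3477, -0.4478,  0.009 ]), np.float64(2.9))
```

The scene shows the crate at about (300,240), with the brush in the gap, head towards the bowl (332,250) and tail under the comb end (265,187). There are three combs, in the scene/side pictures: the one on the crate (264,187)/(295,202), the large one on the counter (187,224)/(389,280), and a small one at (228,191)/(316,306). The crate one is middle-sized and lies on the boards. I'll enlarge both views to confirm that and to fit the yaw.

```bash
python3 - <<'E'
from h import *
A=vision.capture("scene");B=vision.capture("side")
a=cv2.resize(A["color"][160:330,180:400],None,fx=3.5,fy=3.5,interpolation=cv2.INTER_CUBIC)
b=cv2.resize(B["color"][120:340,215:425],None,fx=2.7,fy=2.7,interpolation=cv2.INTER_CUBIC)
cv2.imwrite("pics/a1.png",a);cv2.imwrite("pics/b1.png",b)
for n,p in [("a",A),("b",B)]:
    for t in ["brush","crate","bowl_mid","comb_mid"]:
        for d in nets.cut_out(p,t)[:3]:
            m=d["pixels"]; ys,xs=np.nonzero(m); print(n,t,d["score"].__round__(2),m.sum(),d["xy"],xs.min(),xs.max(),ys.min(),ys.max())
E
```

```text
a brush 0.62 398 [291.5, 225.6] 271 318 206 245
a crate 0.95 13263 [301.1, 245.8] 222 384 167 328
a bowl_mid 0.75 672 [328.3, 251.3] 316 348 236 263
a comb_mid 0.66 657 [192.7, 223.7] 175 205 205 241
a comb_mid 0.6 433 [265.0, 185.5] 245 284 176 201
b brush 0.83 313 [272.1, 179.4] 260 279 168 190
b brush 0.6 3259 [411.8, 371.7] 381 440 334 404
b crate 0.67 11071 [286.6, 212.2] 229 348 138 276
b bowl_mid 0.77 374 [275.8, 138.5] 263 288 132 150
b comb_mid 0.91 495 [314.8, 305.9] 301 336 292 322
b comb_mid 0.77 1355 [389.0, 283.7] 367 411 259 312
b comb_mid 0.61 606 [298.0, 202.8] 268 323 192 212
```

View pics/a1.png

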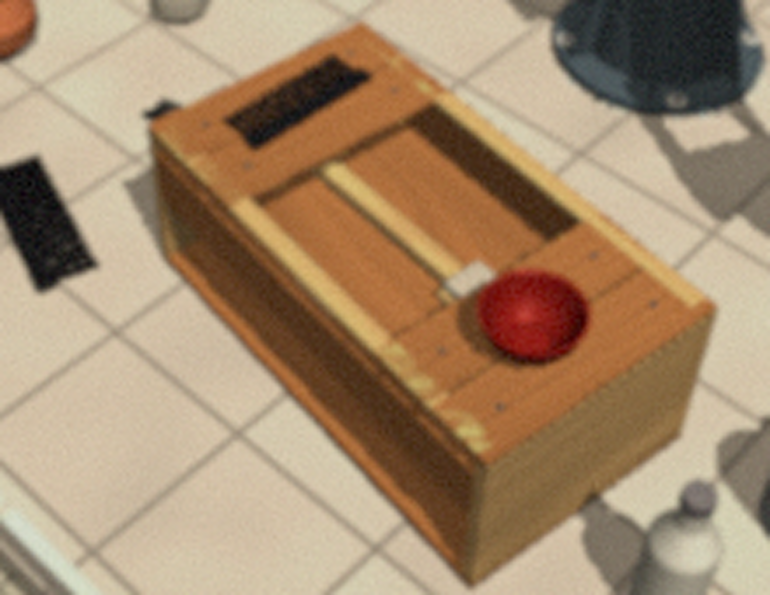

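View pics/b1.png

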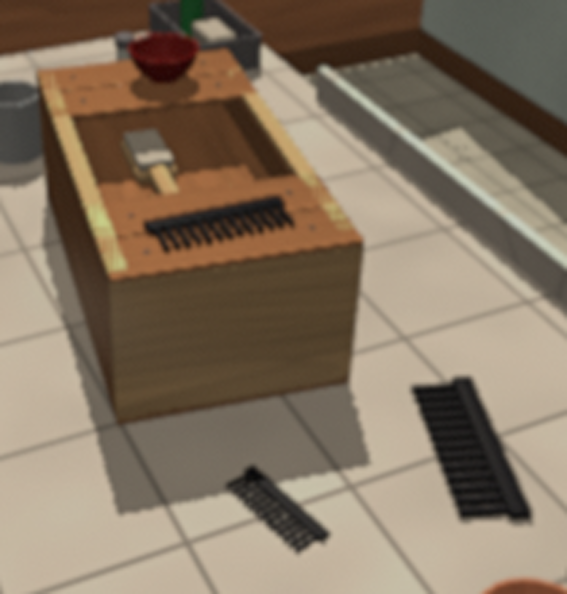

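```bash
cat > cr.py <<'E'
from h import *
A=vision.capture("scene");B=vision.capture("side")
def R(y): c,s=np.cos(y),np.sin(y); return np.array([[c,-s,0],[s,c,0],[0,0,1]])
X,Y=.1275,.237
a=[((150,128),(X,-Y,.185)),((360,25),(-X,-Y,.185)),((715,307),(-X,Y,.185)),((483,462),(X,Y,.185)),((472,585),(X,Y,0)),((680,437),(-X,Y,0)),((170,258),(X,-Y,0))]
b=[((40,72),(-X,Y,.185)),((235,52),(X,Y,.185)),((360,240),(X,-Y,.185)),((112,280),(-X,-Y,.185)),((120,420),(-X,-Y,0)),((348,383),(X,-Y,0))]
pa=np.array([i for i,_ in a])/3.5+[180,160]; La=np.array([l for _,l in a])
pb=np.array([i for i,_ in b])/2.7+[215,120]; Lb=np.array([l for _,l in b])
f=lambda q:np.r_[(proj(A,La@R(q[2]).T+[q[0],q[1],0])-pa).ravel(),(proj(B,Lb@R(q[2]).T+[q[0],q[1],0])-pb).ravel()]
q=least_squares(f,[.54,.09,-.2],loss="soft_l1").x
if __name__=="__main__":
    print(q,np.degrees(q[2])); print(f(q).round(1))
    C=np.array([q[0],q[1],0]); Rz=R(q[2])
    def loc(cam,xy,z): 
        p=onplane(cam,xy,z); return p.round(3),((np.r_[p,z]-C)@Rz).round(3)
    # brush: handle edges in scene at a1 coords
    for n,p,z in [("gapcorner",(250,203),.185),("gapc",(430,105),.185),("gapc",(585,225),.185),("gapc",(388,345),.185),("handle visible tail top centre",(332,167),.132),("handle neck",(453,275),.132),("head corner L",(442,297),.138),("head top corner",(475,262),.138),("head right",(497,272),.138)]:
        print(n,loc(A,np.array(p)/3.5+[180,160],z))
    for n,p,z in [("headend L",(123,135),.138),("headend R",(158,130),.138),("head near L",(136,165),.138),("head near R",(177,158),.138),("handle near",(165,190),.132),("bowl base",(165,100),.185)]:
        print(n,loc(B,np.array(p)/2.7+[215,120],z))
E
python3 cr.py
```

```text
[ 0.54338192  0.08810541 -0.15504921] -8.883665447058728
[-1.8 -1.9  0.1 -2.1  0.7 -0.3  0.4  0.9 -1.6  1.7 -0.6  0.2 -2.9 -0.6
 -1.3 -1.4 -2.8 -1.6  1.5 -0.3 -0.8 -0.9 -1.2  1.4  0.3 -0.4]
gapcorner (array([ 0.638, -0.019]), array([ 0.11 , -0.091,  0.185]))
gapc (array([0.432, 0.01 ]), array([-0.098, -0.094,  0.185]))
gapc (array([0.456, 0.208]), array([-0.105,  0.105,  0.185]))
gapc (array([0.671, 0.175]), array([0.113, 0.105, 0.185]))
handle visible tail top centre (array([ 0.516, -0.036]), array([-0.008, -0.127,  0.132]))
handle neck (array([0.54 , 0.135]), array([-0.01 ,  0.046,  0.132]))
head corner L (array([0.571, 0.148]), array([0.018, 0.064, 0.138]))
head top corner (array([0.52 , 0.143]), array([-0.032,  0.05 ,  0.138]))
head right (array([0.515, 0.164]), array([-0.04 ,  0.071,  0.138]))
headend L (array([0.521, 0.212]), array([-0.041,  0.119,  0.138]))
headend R (array([0.566, 0.207]), array([0.004, 0.121, 0.138]))
head near L (array([0.509, 0.136]), array([-0.041,  0.042,  0.138]))
head near R (array([0.56 , 0.132]), array([0.009, 0.046, 0.138]))
handle near (array([0.522, 0.079]), array([-0.02 , -0.012,  0.132]))
bowl base (array([0.57 , 0.193]), array([0.01 , 0.108, 0.185]))
```

Confirmed: the comb on the crate is the middle-sized one, at (265,186) in the scene. The brush head sits about 22 mm under the bowl-side roof and the tail about 78 mm under the comb-side roof. My plan is to grip near the neck, slide towards the tail end, tilt the head up and draw it out. First I go above the gap for a wrist look.

Emit:
jog_arm([
  {"delta_pos": [0,0,-0.8],"twist": [0,0,0]},
  {"delta_pos": [0,0,-0.9],"twist": [0,0,0]},
  {"delta_pos": [0,0,-0.8],"twist": [0,0,0]},
], hand=-1)

```text
time_s: 3.1
ee_pos: [0.2271, 0.5008, 0.3647]
ee_rot: [[-0.911, 0.413, 0.0], [0.413, 0.911, 0.0], [-0.0, 0.0, -1.0]]
ft_force: [-0.1, -0.0, -0.1]
opening: 0.0931
```

Emit:
jog_arm([
  {"delta_pos": [-0.77,-0.44,0]},
  {"delta_pos": [-0.77,-0.44,0]},
  {"delta_pos": [-0.77,-0.44,0]},
  {"delta_pos": [-0.77,-0.44,0]},
  {"delta_pos": [-0.77,-0.44,0]},
  {"delta_pos": [-0.77,-0.44,0]},
  {"delta_pos": [-0.77,-0.44,0]},
  {"delta_pos": [-0.77,-0.44,0]},
  {"delta_pos": [-0.77,-0.44,0]},
  {"delta_pos": [-0.77,-0.44,0]},
  {"delta_pos": [-0.77,-0.44,0]},
  {"delta_pos": [-0.77,-0.44,0]},
])

```text
schema error: expected keys delta_pos, twist
```

Emit:
jog_arm([
  {"twist": [0,0,1]},
  {"twist": [0,0,1]},
  {"twist": [0,0,1]},
  {"twist": [0,0,1]},
  {"twist": [0,0,1]},
  {"twist": [0,0,1]},
  {"twist": [0,0,1]},
  {"twist": [0,0,1]},
  {"twist": [0,0,1]},
  {"twist": [0,0,1]},
  {"twist": [0,0,1]},
  {"twist": [0,0,1]},
])

```text
schema error: expected keys delta_pos, twist
```

Emit:
jog_arm([
  {"delta_pos": [-0.77,-0.44,0],"twist": [0,0,0]},
  {"delta_pos": [-0.77,-0.44,0],"twist": [0,0,0]},
  {"delta_pos": [-0.77,-0.44,0],"twist": [0,0,0]},
  {"delta_pos": [-0.77,-0.44,0],"twist": [0,0,0]},
  {"delta_pos": [-0.77,-0.44,0],"twist": [0,0,0]},
  {"delta_pos": [-0.77,-0.44,0],"twist": [0,0,0]},
  {"delta_pos": [-0.77,-0.44,0],"twist": [0,0,0]},
  {"delta_pos": [-0.77,-0.44,0],"twist": [0,0,0]},
  {"delta_pos": [-0.77,-0.44,0],"twist": [0,0,0]},
  {"delta_pos": [-0.77,-0.44,0],"twist": [0,0,0]},
  {"delta_pos": [-0.77,-0.44,0],"twist": [0,0,0]},
  {"delta_pos": [-0.77,-0.44,0],"twist": [0,0,0]},
])

```text
time_s: 4.3
ee_pos: [0.5396, 0.0679, 0.3628]
ee_rot: [[-0.911, 0.413, 0.0], [0.413, 0.911, 0.0], [-0.0, 0.0, -1.0]]
ft_force: [0.9, 0.1, -0.0]
opening: 0.0932
```

Emit:
jog_arm([
  {"delta_pos": [0,0,0],"twist": [0,0,1]},
  {"delta_pos": [0,0,0],"twist": [0,0,1]},
  {"delta_pos": [0,0,0],"twist": [0,0,1]},
  {"delta_pos": [0,0,0],"twist": [0,0,1]},
  {"delta_pos": [0,0,0],"twist": [0,0,1]},
  {"delta_pos": [0,0,0],"twist": [0,0,1]},
  {"delta_pos": [0,0,0],"twist": [0,0,1]},
  {"delta_pos": [0,0,0],"twist": [0,0,1]},
  {"delta_pos": [0,0,0],"twist": [0,0,1]},
  {"delta_pos": [0,0,0],"twist": [0,0,1]},
  {"delta_pos": [0,0,0],"twist": [0,0,1]},
  {"delta_pos": [0,0,0],"twist": [0,0,1]},
])

```text
time_s: 5.5
ee_pos: [0.5388, 0.0696, 0.3626]
ee_rot: [[0.116, 0.993, -0.0], [0.993, -0.116, -0.0], [-0.0, -0.0, -1.0]]
ft_force: [0.2, -1.0, -0.2]
opening: 0.0932
```

```bash
python3 - <<'E'
from h import *
s=sensors.observe();W=vision.capture("wrist")
np.savez("w1.npz",pos=s["ee_pos"],rot=s["ee_rot"],**{k:v for k,v in W.items()})
print(s["time_s"],s["ee_pos"],s["ee_rot"].round(3),s["joint_pos"].round(1))
cv2.imwrite("pics/w1.png",W["color"])
T=world2wrist(W,s)
for t in ["brush_mid","gap","bowl_mid"]:
    for d in nets.landmark_of(W,t)[:2]: print(t,d["xy"],d["score"])
for d in nets.cut_out(W,"brush")[:1]: 
    m=d["pixels"].astype(np.uint8); print(d["score"],m.sum()); np.save("bm.npy",m)
E
```

```text
5.5 [0.53881662 0.06964452 0.36263835] [[ 0.116  0.993 -0.   ]
 [ 0.993 -0.116 -0.   ]
 [-0.    -0.    -1.   ]] [ 2.5 13.8 85.5 -0.  80.7  9.1]
brush_mid [270.3, 182.9] 0.85
0.7 5588
```

View pics/w1.png

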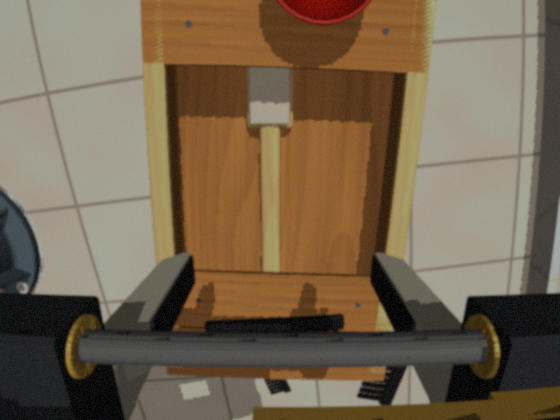

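The wrist view shows the brush along column 270: head rows 68–128, handle down to row 271 at the comb-side board edge. The bowl's near edge is at row 23.

```bash
python3 - <<'E'
from h import *
d=np.load("w1.npz"); W={k:d[k] for k in ["fx","fy","cx","cy","k1","hand_eye"]}
T=world2wrist(W,{"ee_rot":d["rot"],"ee_pos":d["pos"]})
P=lambda n,xy,z:print(n,onplane(W,xy,z,T).round(4))
g=lambda xy,z:onplane(W,xy,z,T)
for n,xy,z in [("rail robot top +y",(166,66),.185),("rail mouth +y",(407,71),.185),("edge -y L",(190,272),.185),("edge -y R",(378,274),.185),
 ("handle neck L",(260.5,128),.132),("handle neck R",(280.5,128),.132),("handle tail L",(263,270),.132),("handle tail R",(280,270),.132),("head corner",(248,127),.132),("head cornerR",(292,127),.132),("bowl rim near",(325,23),.227)]: P(n,xy,z)
a=g((190,272),.185);b=g((378,274),.185);v=b-a;print("yaw from -y edge",np.degrees(np.arctan2(v[1],v[0])))
a=g((166,66),.185);b=g((407,71),.185);v=b-a;print("yaw from +y edge",np.degrees(np.arctan2(v[1],v[0])))
a=g((271.5,270),.132);b=g((270.5,128),.132);v=b-a;print("brush dir",np.degrees(np.arctan2(-v[0],v[1])))
E
```

```text
rail robot top +y [0.4513 0.1984]
rail mouth +y [0.6622 0.1695]
edge -y L [ 4.35e-01 -3.00e-04]
edge -y R [ 0.628  -0.0254]
handle neck L [0.5234 0.1318]
handle neck R [0.5444 0.1293]
handle tail L [ 0.5041 -0.0322]
handle tail R [ 0.5243 -0.0345]
head corner [0.5104 0.1344]
head cornerR [0.5566 0.1289]
bowl rim near [0.5876 0.2076]
yaw from -y edge -7.393822265656601
yaw from +y edge -7.8088573067068925
brush dir -6.862183981625783
```

Crate yaw is about −7.6° and the brush about −6.9°, so the tool is already aligned. The neck is at (0.534, 0.131), and I grip 25 mm behind it. Going down now.

Emit:
jog_arm([
  {"delta_pos": [0.35,-0.12,0],"twist": [0,0,0]},
  {"delta_pos": [0.35,-0.12,0],"twist": [0,0,0]},
  {"delta_pos": [0,0,0.8],"twist": [0,0,0]},
  {"delta_pos": [0,0,0.8],"twist": [0,0,0]},
  {"delta_pos": [0,0,0.6],"twist": [0,0,0]},
  {"delta_pos": [0,0,0.6],"twist": [0,0,0]},
  {"delta_pos": [0,0,0.4],"twist": [0,0,0]},
  {"delta_pos": [0,0,0],"twist": [0,0,0]},
])

```text
time_s: 6.55
ee_pos: [0.5296, 0.1056, 0.2003]
ee_rot: [[0.11, 0.994, -0.005], [0.994, -0.11, -0.001], [-0.001, -0.005, -1.0]]
ft_force: [0.3, -0.0, 0.1]
opening: 0.0932
```

```bash
python3 - <<'E'
from h import *
s=sensors.observe();W=vision.capture("wrist");A=vision.capture("side")
print(s["time_s"],s["ee_pos"],s["ft_force"])
cv2.imwrite("pics/w2.png",W["color"]);cv2.imwrite("pics/s2.png",cv2.resize(A["color"][90:290,180:400],None,fx=3,fy=3))
E
```

```text
6.55 [0.52956587 0.10559572 0.20026208] [ 0.34154776 -0.04753983  0.0751762 ]
```

View pics/w2.png

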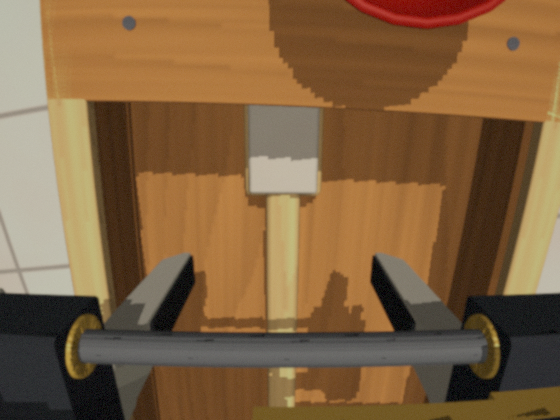

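View pics/s2.png

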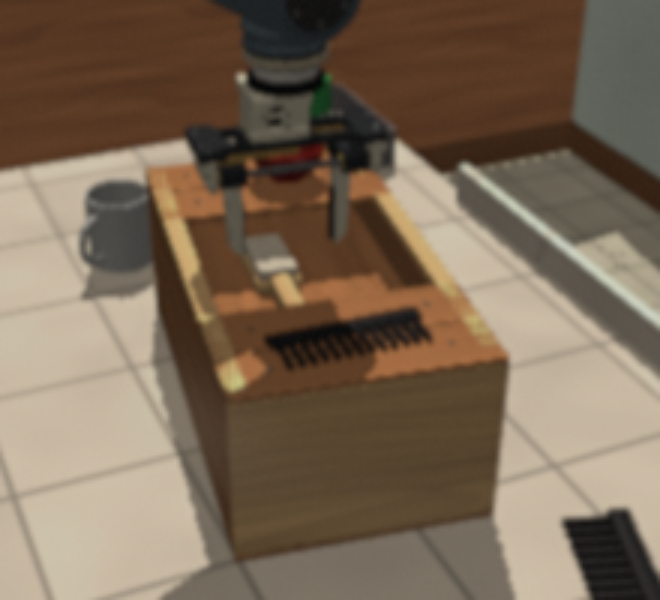

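The handle (column 283) is centred between the fingers. I descend the last 65 mm and close.

Emit:
jog_arm([
  {"delta_pos": [0,0,0.4],"twist": [0,0,0]},
  {"delta_pos": [0,0,0.4],"twist": [0,0,0]},
  {"delta_pos": [0,0,0.3],"twist": [0,0,0]},
  {"delta_pos": [0,0,0.15],"twist": [0,0,0]},
  {"delta_pos": [0,0,0.05],"twist": [0,0,0]},
  {"delta_pos": [0,0,0],"twist": [0,0,0]},
])

```text
time_s: 7.25
ee_pos: [0.5313, 0.1058, 0.1384]
ee_rot: [[0.111, 0.994, 0.001], [0.994, -0.111, 0.0], [0.0, 0.001, -1.0]]
ft_force: [0.3, -0.0, 0.1]
opening: 0.0933
```

Emit:
jog_arm([
  {"delta_pos": [0,0,0],"twist": [0,0,0]},
  {"delta_pos": [0,0,0],"twist": [0,0,0]},
  {"delta_pos": [0,0,0],"twist": [0,0,0]},
  {"delta_pos": [0,0,0],"twist": [0,0,0]},
  {"delta_pos": [0,0,0],"twist": [0,0,0]},
  {"delta_pos": [0,0,0],"twist": [0,0,0]},
  {"delta_pos": [0,0,0],"twist": [0,0,0]},
  {"delta_pos": [0,0,0],"twist": [0,0,0]},
], hand=1)

```text
time_s: 8.05
ee_pos: [0.5308, 0.1058, 0.1376]
ee_rot: [[0.111, 0.994, -0.0], [0.994, -0.111, 0.0], [0.0, -0.0, -1.0]]
ft_force: [-0.1, 1.6, -0.9]
opening: 0.0335
```

Emit:
jog_arm([
  {"delta_pos": [0,0,0.04],"twist": [0,0,0]},
  {"delta_pos": [0,0,0],"twist": [0,0,0]},
  {"delta_pos": [0,0,0],"twist": [0,0,0]},
  {"delta_pos": [0,0,0],"twist": [0,0,0]},
])

```text
time_s: 8.45
ee_pos: [0.5307, 0.1057, 0.1355]
ee_rot: [[0.111, 0.994, -0.0], [0.994, -0.111, -0.0], [-0.0, -0.0, -1.0]]
ft_force: [-0.4, 0.5, -1.8]
opening: 0.0218
```

Gripped (21.8 mm). Now lift 8 mm and slide 36 mm towards the tail end.

Emit:
jog_arm([
  {"delta_pos": [0,0,-0.08],"twist": [0,0,0]},
  {"delta_pos": [0,0,-0.08],"twist": [0,0,0]},
  {"delta_pos": [-0.16,0,0],"twist": [0,0,0]},
  {"delta_pos": [-0.16,0,0],"twist": [0,0,0]},
  {"delta_pos": [-0.16,0,0],"twist": [0,0,0]},
  {"delta_pos": [-0.16,0,0],"twist": [0,0,0]},
  {"delta_pos": [-0.08,0,0],"twist": [0,0,0]},
  {"delta_pos": [0,0,0],"twist": [0,0,0]},
])

```text
time_s: 9.25
ee_pos: [0.5268, 0.0693, 0.1436]
ee_rot: [[0.112, 0.994, -0.0], [0.994, -0.112, -0.0], [-0.0, -0.0, -1.0]]
ft_force: [0.2, 0.5, -1.5]
opening: 0.0219
```

```bash
python3 - <<'E'
from h import *
s=sensors.observe();W=vision.capture("wrist");A=vision.capture("side")
print(s["time_s"],s["ee_pos"],s["ft_force"],s["moment"],s["opening"])
cv2.imwrite("pics/w3.png",W["color"]);cv2.imwrite("pics/s3.png",cv2.resize(A["color"][120:220,220:360],None,fx=5,fy=5,interpolation=cv2.INTER_CUBIC))
E
```

```text
9.25 [0.52676547 0.06931707 0.14359397] [ 0.23783287  0.54684222 -1.53650216] [-0.04400508  0.09260954 -0.01167018] 0.021901009706861915
```

View pics/w3.png

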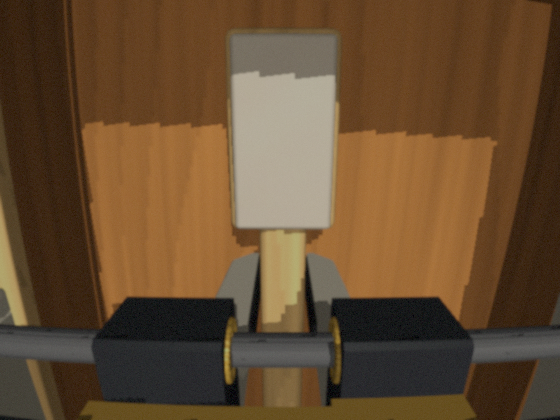

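View pics/s3.png

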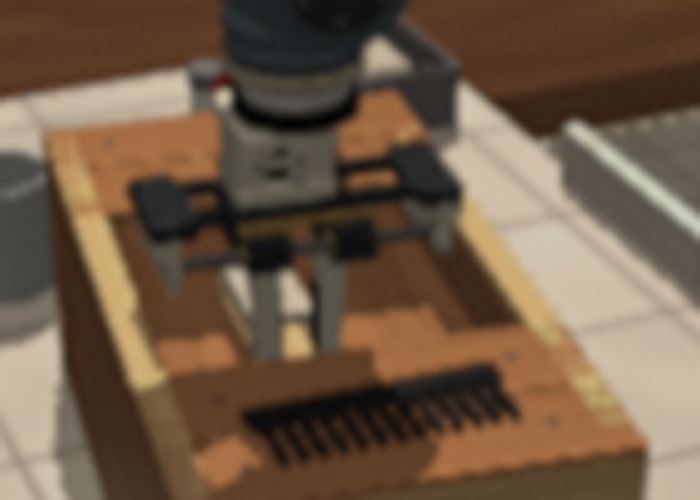

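```bash
python3 - <<'E'
from h import *
d=np.load("w1.npz"); W={k:d[k] for k in ["fx","fy","cx","cy","k1","hand_eye"]}
s=sensors.observe()
T=world2wrist(W,s)
for z in (.14,.146,.15): print(z,onplane(W,(284,33),z,T).round(4),onplane(W,(284,229),z,T).round(4))
print(proj(W,[[.54,.186,.177],[.54,.186,.185],[.54,.19,.177],[.54,.20,.177]],T))
E
```

```text
0.14 [0.5406 0.1794] [0.5313 0.0975]
0.146 [0.5404 0.1782] [0.5316 0.0996]
0.15 [0.5403 0.1775] [0.5317 0.101 ]
[[280.07279776 -15.63203381]
 [279.8810539  -25.32953078]
 [278.50589115 -30.02354428]
 [274.52588052 -66.09337852]]
```

The wrist picture shows the head end at row 33, which is y≈0.18, clear of the roof edge (≈0.187). Next I tilt the head up 15° about the tail's end.

Emit:
jog_arm([
  {"delta_pos": [0,0,0.06],"twist": [0,0,0]},
  {"delta_pos": [-0.01,0,-0.1],"twist": [0,0.25,0]},
  {"delta_pos": [-0.01,0,-0.1],"twist": [0,0.25,0]},
  {"delta_pos": [-0.01,0,-0.21],"twist": [0,0.5,0]},
  {"delta_pos": [-0.01,0,-0.21],"twist": [0,0.5,0]},
  {"delta_pos": [-0.01,0,-0.21],"twist": [0,0.5,0]},
  {"delta_pos": [-0.01,0,-0.21],"twist": [0,0.5,0]},
  {"delta_pos": [0,0,0],"twist": [0,0,0]},
])

```text
time_s: 10.15
ee_pos: [0.5263, 0.0608, 0.1926]
ee_rot: [[0.108, 0.994, 0.031], [0.96, -0.113, 0.258], [0.259, 0.001, -0.966]]
ft_force: [-0.3, 0.5, -1.7]
opening: 0.0217
```

```bash
python3 - <<'E'
from h import *
s=sensors.observe();W=vision.capture("wrist");A=vision.capture("side");C=vision.capture("scene")
print(s["time_s"],s["ee_pos"],s["ft_force"],s["moment"],s["opening"])
a=cv2.resize(A["color"][110:220,220:360],None,fx=4,fy=4,interpolation=cv2.INTER_CUBIC)
c=cv2.resize(C["color"][150:290,220:390],None,fx=4,fy=4,interpolation=cv2.INTER_CUBIC)
cv2.imwrite("pics/w4.png",W["color"]);cv2.imwrite("pics/s4.png",a);cv2.imwrite("pics/c4.png",c)
E
```

```text
10.15 [0.52632204 0.06076897 0.19257239] [-0.34794547  0.480823   -1.72838686] [-0.27139964  0.09429917 -0.01324283] 0.021677344229362915
```

View pics/s4.png

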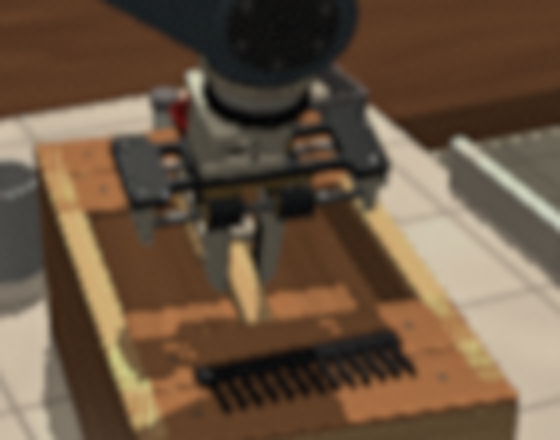

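View pics/c4.png

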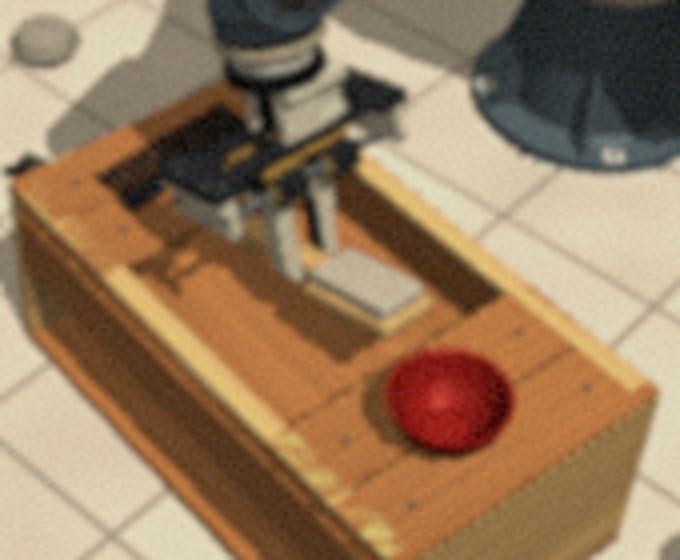

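View pics/w4.png

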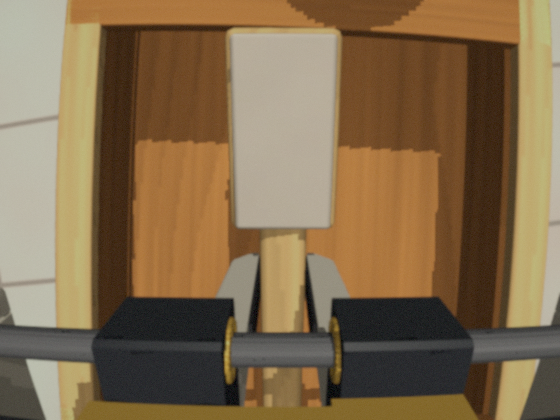

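```bash
cat > sim.py <<'E'
import numpy as np
# in-plane: y along tool-x horizontal, z up. th tilt
pos=np.array([.0608,.1926]); th=np.radians(15)
B=np.array([(a,-b) for a in np.linspace(-.19,.12,63) for b in (.0036,.0136,.0256)]+[(a,.003) for a in np.linspace(.02,.12,20)])
boxes=[(-.16,-.010+.002,.177,.193,"-y roof+comb"),(.183,.33,.177,.185,"+y roof"),(.195,.31,.185,.227,"bowl"),(-.2,.4,0,.112,"floor"),(-.16,-.134,0,.177,"wall")]
body=np.array([(a,.065) for a in np.linspace(-.0375,.0375,9)])
def clr(P):
    return {n:round(1e3*np.min(np.hypot(np.maximum(0,np.maximum(x0-P[:,0],P[:,0]-x1)),np.maximum(0,np.maximum(z0-P[:,1],P[:,1]-z1)))),1) for x0,x1,z0,z1,n in boxes}
def rot(t): return np.array([[np.cos(t),-np.sin(t)],[np.sin(t),np.cos(t)]])
def rep():
    P=B@rot(th).T+pos; Q=body@rot(th).T+pos
    print(pos.round(3),round(np.degrees(th),1),"minz",P[:,1].min().round(3),"heady",P[:,0].max().round(3),clr(P),"body",min(clr(Q).values()))
rep()
def row(dx,dz,ry):
    global pos,th
    pos=pos+rot(th)@np.array([dx*.05,-dz*.05]); th+=np.radians(6*ry); rep()
import sys,json
for n,dx,dz,ry in json.loads(sys.argv[1]):
    for _ in range(n): row(dx,dz,ry)
E
python3 sim.py '[[6,0.24,-0.06,0.25],[4,0.26,-0.08,0.33],[10,0.26,-0.35,0]]'
```

```text
[0.061 0.193] 15.0 minz 0.119 heady 0.183 {'-y roof+comb': np.float64(6.4), '+y roof': np.float64(13.4), 'bowl': np.float64(11.7), 'floor': np.float64(6.7), 'wall': np.float64(12.2)} body 55.0
[0.072 0.199] 16.5 minz 0.12 heady 0.194 {'-y roof+comb': np.float64(6.0), '+y roof': np.float64(19.2), 'bowl': np.float64(1.1), 'floor': np.float64(8.1), 'wall': np.float64(24.5)} body 62.6
[0.082 0.205] 18.0 minz 0.122 heady 0.204 {'-y roof+comb': np.float64(5.0), '+y roof': np.float64(24.4), 'bowl': np.float64(0.0), 'floor': np.float64(9.8), 'wall': np.float64(36.7)} body 71.1
[0.093 0.211] 19.5 minz 0.124 heady 0.214 {'-y roof+comb': np.float64(5.0), '+y roof': np.float64(29.5), 'bowl': np.float64(0.0), 'floor': np.float64(11.9), 'wall': np.float64(48.9)} body 80.2
[0.103 0.218] 21.0 minz 0.126 heady 0.224 {'-y roof+comb': np.float64(5.1), '+y roof': np.float64(34.2), 'bowl': np.float64(0.0), 'floor': np.float64(14.3), 'wall': np.float64(61.0)} body 89.7
[0.113 0.225] 22.5 minz 0.129 heady 0.234 {'-y roof+comb': np.float64(5.3), '+y roof': np.float64(38.4), 'bowl': np.float64(4.4), 'floor':
[... 2324 characters left out ...]
.5), 'bowl': np.float64(151.2), 'floor': np.float64(188.5), 'wall': np.float64(202.8)} body 246.7
[0.176 0.444] 31.9 minz 0.322 heady 0.292 {'-y roof+comb': np.float64(134.3), '+y roof': np.float64(198.0), 'bowl': np.float64(168.7), 'floor': np.float64(210.2), 'wall': np.float64(218.1)} body 266.6
[0.178 0.466] 31.9 minz 0.344 heady 0.294 {'-y roof+comb': np.float64(155.8), '+y roof': np.float64(215.5), 'bowl': np.float64(186.2), 'floor': np.float64(231.9), 'wall': np.float64(234.3)} body 286.7
[0.18  0.488] 31.9 minz 0.366 heady 0.295 {'-y roof+comb': np.float64(177.3), '+y roof': np.float64(233.0), 'bowl': np.float64(203.7), 'floor': np.float64(253.6), 'wall': np.float64(251.5)} body 307.1
```

```bash
python3 - <<'E'
import numpy as np
rot=lambda t: np.array([[np.cos(t),-np.sin(t)],[np.sin(t),np.cos(t)]])
off=np.array([.185,.0236])
wp=[(-.110,.117,18),(-.09,.117,22),(-.07,.117,27.5),(-.05,.119,34),(.015,.163,34)]
pos=np.array([.0608,.1926]);th=np.radians(15)
for (y,z,t),n in zip(wp,[2,3,4,4,6]):
    p=np.array([y,z])+rot(np.radians(t))@off; dth=(t-np.degrees(th))/n; dp=(p-pos)/n
    for i in range(n):
        a=rot(-th)@dp; print(n,round(a[0]/.05,2),round(-a[1]/.05,2),round(dth/6,3)); th+=np.radians(dth)
    pos=p
E
sed -i 's/-.19,.12,63/-.185,.115,61/;s/.195,.31,.185/.2,.31,.185/' sim.py
python3 sim.py '[[2,0.02,-0.07,0.25],[3,0.16,-0.21,0.22],[4,0.13,-0.22,0.23],[4,0.12,-0.27,0.27],[6,0.26,0,0],[5,0.4,-0.6,0]]'
```

```text
2 -0.01 -0.04 0.25
2 -0.01 -0.04 0.25
3 0.11 -0.04 0.222
3 0.11 -0.04 0.222
3 0.11 -0.04 0.222
4 0.08 -0.05 0.229
4 0.08 -0.05 0.229
4 0.08 -0.05 0.229
4 0.08 -0.04 0.229
4 0.07 -0.07 0.271
4 0.08 -0.06 0.271
4 0.08 -0.06 0.271
4 0.08 -0.06 0.271
6 0.26 -0.0 0.0
6 0.26 -0.0 0.0
6 0.26 -0.0 0.0
6 0.26 -0.0 0.0
6 0.26 -0.0 0.0
6 0.26 -0.0 0.0
[0.061 0.193] 15.0 minz 0.12 heady 0.179 {'-y roof+comb': np.float64(6.4), '+y roof': np.float64(13.4), 'bowl': np.float64(21.5), 'floor': np.float64(8.0), 'wall': np.float64(17.0)} body 55.0
[0.061 0.196] 16.5 minz 0.119 heady 0.178 {'-y roof+comb': np.float64(4.9), '+y roof': np.float64(19.9), 'bowl': np.float64(21.6), 'floor': np.float64(7.2), 'wall': np.float64(18.5)} body 56.8
[0.061 0.2  ] 18.0 minz 0.118 heady 0.178 {'-y roof+comb': np.float64(3.7), '+y roof': np.float64(26.4), 'bowl': np.float64(21.9), 'floor': np.float64(6.4), 'wall': np.float64(20.0)} body 58.6
[0.065 0.212] 19.3 minz 0.127 heady 0.182 {'-y roof+comb': np.float64(0.0), '+y roof': np.float64(39.2), 'bowl': np.float64(17.8), 'floor': np.float64(15.0), 'wall': np.float64(25
[... 3476 characters left out ...]
0.4), 'bowl': np.float64(205.0), 'floor': np.float64(226.1), 'wall': np.float64(208.3)} body 298.6
[0.137 0.499] 34.0 minz 0.374 heady 0.247 {'-y roof+comb': np.float64(181.3), '+y roof': np.float64(260.4), 'bowl': np.float64(235.0), 'floor': np.float64(262.2), 'wall': np.float64(237.2)} body 331.5
[0.137 0.535] 34.0 minz 0.41 heady 0.246 {'-y roof+comb': np.float64(217.3), '+y roof': np.float64(290.4), 'bowl': np.float64(265.0), 'floor': np.float64(298.3), 'wall': np.float64(267.8)} body 365.0
[0.137 0.571] 34.0 minz 0.446 heady 0.246 {'-y roof+comb': np.float64(253.4), '+y roof': np.float64(320.4), 'bowl': np.float64(295.0), 'floor': np.float64(334.3), 'wall': np.float64(299.7)} body 398.9
```

```bash
python3 sim.py '[[2,-0.01,-0.05,0.25],[3,0.12,-0.04,0.22],[4,0.08,-0.05,0.23],[4,0.08,-0.06,0.27],[6,0.28,0,0],[4,0.28,-0.41,0]]'
```

```text
[0.061 0.193] 15.0 minz 0.12 heady 0.179 {'-y roof+comb': np.float64(6.4), '+y roof': np.float64(13.4), 'bowl': np.float64(21.5), 'floor': np.float64(8.0), 'wall': np.float64(17.0)} body 55.0
[0.06  0.195] 16.5 minz 0.118 heady 0.177 {'-y roof+comb': np.float64(5.7), '+y roof': np.float64(18.9), 'bowl': np.float64(22.8), 'floor': np.float64(5.8), 'wall': np.float64(17.3)} body 55.2
[0.058 0.197] 18.0 minz 0.116 heady 0.176 {'-y roof+comb': np.float64(5.0), '+y roof': np.float64(24.4), 'bowl': np.float64(24.2), 'floor': np.float64(3.6), 'wall': np.float64(17.6)} body 55.4
[0.064 0.201] 19.3 minz 0.116 heady 0.181 {'-y roof+comb': np.float64(4.7), '+y roof': np.float64(29.0), 'bowl': np.float64(19.4), 'floor': np.float64(3.5), 'wall': np.float64(24.2)} body 58.7
[0.069 0.205] 20.6 minz 0.116 heady 0.185 {'-y roof+comb': np.float64(4.8), '+y roof': np.float64(33.2), 'bowl': np.float64(14.8), 'floor': np.float64(3.6), 'wall': np.float64(30.7)} body 62.2
[0.073 0.209] 22.0 minz 0.116 heady 0.19 {'-y roof+comb': np.float64(5.2), '+y roof': np.float64(37.5), 'bowl': np.float64(10.3), 'floor
[... 2865 characters left out ...]
at64(93.7), 'bowl': np.float64(68.4), 'floor': np.float64(77.9), 'wall': np.float64(147.6)} body 159.0
[0.162 0.339] 34.0 minz 0.215 heady 0.272 {'-y roof+comb': np.float64(37.7), '+y roof': np.float64(114.2), 'bowl': np.float64(88.9), 'floor': np.float64(102.8), 'wall': np.float64(154.9)} body 179.5
[0.162 0.364] 34.0 minz 0.24 heady 0.272 {'-y roof+comb': np.float64(55.9), '+y roof': np.float64(134.7), 'bowl': np.float64(109.4), 'floor': np.float64(127.6), 'wall': np.float64(165.7)} body 200.1
[0.162 0.389] 34.0 minz 0.264 heady 0.272 {'-y roof+comb': np.float64(77.9), '+y roof': np.float64(155.2), 'bowl': np.float64(129.9), 'floor': np.float64(152.4), 'wall': np.float64(179.1)} body 221.5
```

Emit:
jog_arm([
  {"delta_pos": [-0.01,0,-0.05],"twist": [0,0.25,0]},
  {"delta_pos": [-0.01,0,-0.05],"twist": [0,0.25,0]},
  {"delta_pos": [0.12,0,-0.04],"twist": [0,0.22,0]},
  {"delta_pos": [0.12,0,-0.04],"twist": [0,0.22,0]},
  {"delta_pos": [0.12,0,-0.04],"twist": [0,0.22,0]},
  {"delta_pos": [0.08,0,-0.05],"twist": [0,0.23,0]},
  {"delta_pos": [0.08,0,-0.05],"twist": [0,0.23,0]},
  {"delta_pos": [0.08,0,-0.05],"twist": [0,0.23,0]},
  {"delta_pos": [0.08,0,-0.05],"twist": [0,0.23,0]},
  {"delta_pos": [0,0,0],"twist": [0,0,0]},
  {"delta_pos": [0,0,0],"twist": [0,0,0]},
])

```text
time_s: 11.4
ee_pos: [0.5284, 0.0844, 0.2237]
ee_rot: [[0.099, 0.994, 0.052], [0.882, -0.112, 0.458], [0.461, 0.0, -0.887]]
ft_force: [0.3, 0.1, -2.3]
opening: 0.0216
```

```bash
python3 - <<'E'
from h import *
s=sensors.observe();W=vision.capture("wrist");A=vision.capture("side");C=vision.capture("scene")
print(s["time_s"],s["ee_pos"],s["ft_force"],s["moment"],s["opening"])
a=cv2.resize(A["color"][90:220,220:360],None,fx=3,fy=3,interpolation=cv2.INTER_CUBIC)
c=cv2.resize(C["color"][150:280,250:370],None,fx=3,fy=3,interpolation=cv2.INTER_CUBIC)
cv2.imwrite("pics/w5.png",W["color"]);cv2.imwrite("pics/sc5.png",np.hstack([a,c]))
E
```

```text
11.4 [0.52844306 0.08436264 0.22369203] [ 0.25355639  0.06996133 -2.28127668] [-0.43858533  0.09920479 -0.01638915] 0.021643956809700816
```

View pics/sc5.png

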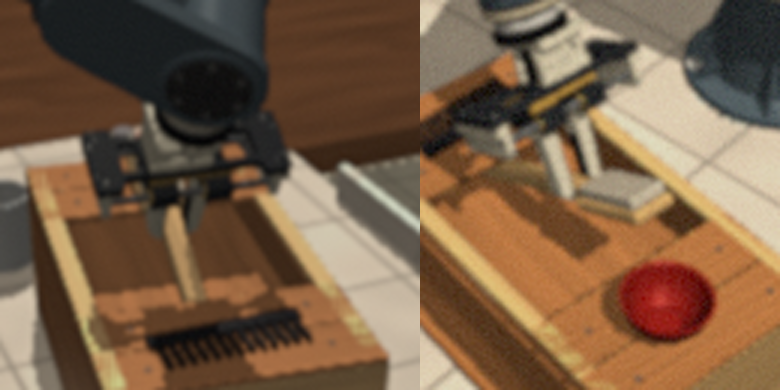

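View pics/w5.png

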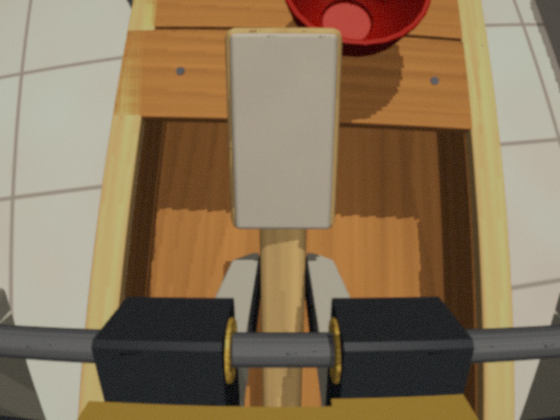

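The brush has not slipped (head end still at row 33). It stands slantwise with the head well above the boards and the tail still inside. I continue drawing it out.

Emit:
jog_arm([
  {"delta_pos": [0.08,0,-0.05],"twist": [0,0.24,0]},
  {"delta_pos": [0.08,0,-0.05],"twist": [0,0.24,0]},
  {"delta_pos": [0.28,0,0.01],"twist": [0,0,0]},
  {"delta_pos": [0.28,0,0.01],"twist": [0,0,0]},
  {"delta_pos": [0.28,0,0.01],"twist": [0,0,0]},
  {"delta_pos": [0.28,0,0.01],"twist": [0,0,0]},
  {"delta_pos": [0.28,0,0],"twist": [0,0,0]},
  {"delta_pos": [0.28,0,0],"twist": [0,0,0]},
  {"delta_pos": [0.14,0,0],"twist": [0,0,0]},
  {"delta_pos": [0,0,0],"twist": [0,0,0]},
])

```text
time_s: 12.55
ee_pos: [0.5379, 0.169, 0.2767]
ee_rot: [[0.095, 0.994, 0.056], [0.858, -0.11, 0.502], [0.505, 0.001, -0.863]]
ft_force: [0.2, -1.2, -2.8]
opening: 0.0215
```

```bash
python3 - <<'E'
from h import *
s=sensors.observe();A=vision.capture("side");C=vision.capture("scene")
print(s["time_s"],s["ee_pos"],s["ft_force"],s["opening"])
R=s["ee_rot"]
for n,v in [("head",(.115,0,.0136)),("tailbot",(-.185,0,.0236)),("tailtop",(-.185,0,.0036)),("mid",(-.035,0,.0136))]: print(n,(s["ee_pos"]+R@np.array(v)).round(3))
a=cv2.resize(A["color"][70:220,220:360],None,fx=3,fy=3,interpolation=cv2.INTER_CUBIC)
c=cv2.resize(C["color"][130:280,250:370],None,fx=3,fy=3,interpolation=cv2.INTER_CUBIC)
cv2.imwrite("pics/sc6.png",np.hstack([a,c]))
E
```

```text
12.55 [0.53788793 0.1690397  0.27669271] [ 0.18015985 -1.22372054 -2.83502382] 0.021468983505859452
head [0.55  0.274 0.323]
tailbot [0.522 0.022 0.163]
tailtop [0.521 0.012 0.18 ]
mid [0.535 0.146 0.247]
```

View pics/sc6.png

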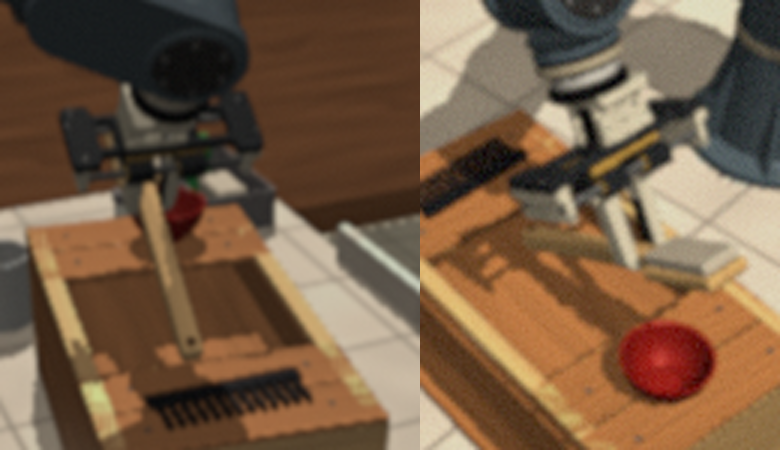

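The tail end is now free of the comb-side board edge. I lift straight up 130 mm and let it settle.

Emit:
jog_arm([
  {"delta_pos": [0.16,0,-0.27],"twist": [0,0,0]},
  {"delta_pos": [0.17,0,-0.29],"twist": [0,0,0]},
  {"delta_pos": [0.17,0,-0.29],"twist": [0,0,0]},
  {"delta_pos": [0.17,0,-0.29],"twist": [0,0,0]},
  {"delta_pos": [0.17,0,-0.29],"twist": [0,0,0]},
  {"delta_pos": [0.17,0,-0.29],"twist": [0,0,0]},
  {"delta_pos": [0.17,0,-0.29],"twist": [0,0,0]},
  {"delta_pos": [0.1,0,-0.17],"twist": [0,0,0]},
  {"delta_pos": [0,0,0],"twist": [0,0,0]},
  {"delta_pos": [0,0,0],"twist": [0,0,0]},
  {"delta_pos": [0,0,0],"twist": [0,0,0]},
  {"delta_pos": [0,0,0],"twist": [0,0,0]},
])

```text
time_s: 13.85
ee_pos: [0.5377, 0.1683, 0.4019]
ee_rot: [[0.097, 0.994, 0.055], [0.858, -0.111, 0.502], [0.505, -0.001, -0.863]]
ft_force: [0.1, -0.5, -1.8]
opening: 0.0218
```

```bash
python3 - <<'E'
from h import *
s=sensors.observe();A=vision.capture("side");C=vision.capture("scene");W=vision.capture("wrist")
print(s["time_s"],s["ee_pos"],s["ft_force"],s["opening"],np.abs(s["qd"]).max())
R=s["ee_rot"]
for n,v in [("head",(.115,0,.0136)),("tailbot",(-.185,0,.0236)),("mid",(-.035,0,.0136))]:
    p=s["ee_pos"]+R@np.array(v); print(n,p.round(3),proj(A,p).round(0),proj(C,p).round(0))
for p,t in [(C,"bowl_mid"),(C,"comb_mid"),(A,"brush_tail_end"),(C,"brush_head_end")]: print(t,[(np.round(d["xy"]),round(d["score"],2)) for d in nets.landmark_of(p,t)])
a=cv2.resize(A["color"][20:220,200:380],None,fx=2.1,fy=2.1);c=cv2.resize(C["color"][90:290,180:370],None,fx=2.1,fy=2.1)
cv2.imwrite("pics/sc7.png",np.hstack([a,c]));cv2.imwrite("pics/w7.png",W["color"])
E
```

```text
13.85 [0.53767862 0.16832225 0.40186592] [ 0.06899759 -0.53887911 -1.81665422] 0.021795013345260475 0.30363443309592564
head [0.55  0.274 0.448] [[259.  70.]] [[360. 182.]]
tailbot [0.521 0.022 0.288] [[283. 152.]] [[288. 180.]]
mid [0.535 0.145 0.372] [[271. 108.]] [[319. 179.]]
bowl_mid [(array([327., 255.]), 0.72), (array([301., 221.]), 0.5), (array([298., 256.]), 0.37)]
comb_mid [(array([264., 187.]), 0.74), (array([188., 224.]), 0.61), (array([237., 192.]), 0.58)]
brush_tail_end [(array([285., 149.]), 0.9)]
brush_head_end []
```

View pics/sc7.png

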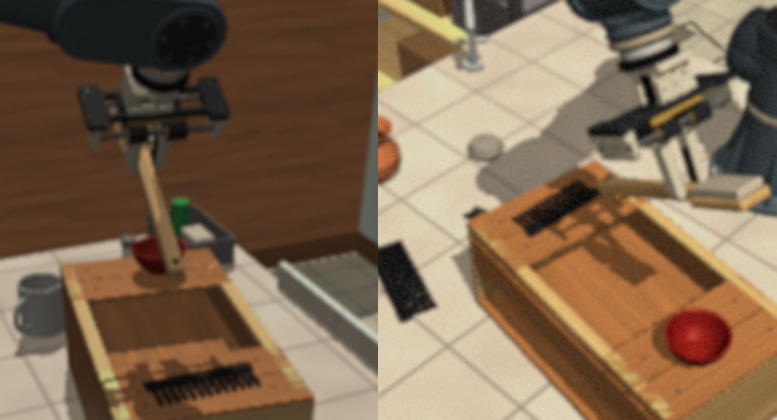

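View pics/w7.png

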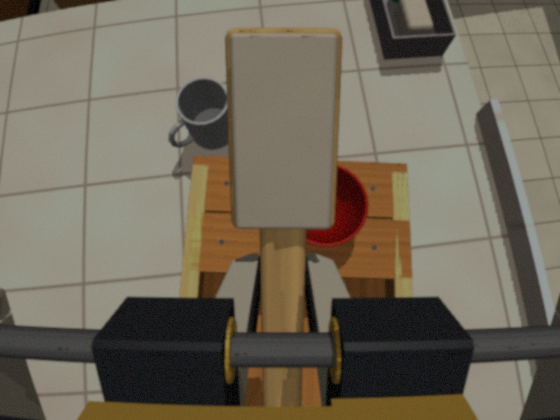

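The brush is in the air, with its lowest point at about 0.288 m. Its tail shows at (285,149) in the side view, where I predicted (283,152). The head is still at row 33 in the wrist view, and the bowl and comb are where they were. Handing in.

```bash
python3 -c "
from h import *
print(r.sign_off())"
```

```text
the job is handed in; nothing more can be done
None
```

The brush is out of the crate and was still gripped and held over it when I handed the job in. The sign-off gave no verdict, so what follows rests on my own last checks.

I gripped the handle just behind the head and slid the brush 36 mm towards its tail end. I then tilted the head up through the gap to about 30°, drew it out head first and raised it. At 27° of tilt, the head end was at about 0.265 m and the tail end at about 0.126 m, which meets the slantwise condition.

- **Brush at hand-in:** The lowest point works out at about 0.288 m, 10 cm above the boards. Its middle is roughly 6 cm from the gap's centre, the finger opening held at 21.8 mm, and the arm was almost still.
- **Slip and force:** The head stayed at the same pixels in the wrist view throughout, so the brush did not slip. The net wrist force stayed at 3 N or less in every reading I took, which was only at the end of each move.
- **Bystanders:** The last networks' comb position matches the start (264,187). The bowl's moved by about 5 pixels, (332,254) to (327,255). The bowl cut-out at the start was at (328,251), and the pictures show it in place, so I take the shift as network noise. The mug and pumice look undisturbed; I did not re-measure them, the lota or the bottle, but nothing came near them.
- **Head end not found:** The network did not find the brush's head end in the last scene picture, so its height (about 0.448 m) comes from the arm pose. The tail end, which it did find, was within 4 pixels of the position I predicted from the same pose.

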